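# Feel along the crate's edge for the notch and press the release tab

### The job

The lid of the grey glass crate is locked by a release tab hidden in a notch somewhere along the white edge at its front. With the fingers closed, set a fingertip lightly on the edge close to its blue end and sweep slowly along it, keeping it lightly pressed, until the tip finds the notch; then press the tab inside it fully down, so that it stays down, and move clear. Do it gently, and do not push, pick up or knock over any of the glasses and other things around.

Things in the scene. Friction and masses are not known exactly. Their poses are not given: they have to be found in the camera images.
- crate: Grey glass crate fixed to the table: 600 mm (its y) by 400 mm (its x), clear flat lid top at 125 mm. Origin: centre of its underside; x points from front (robot side) to back, z up. A rail 30 mm deep stands along the front of the lid. Its middle 280 mm is the bare white edge, top at 150 mm (25 mm above the lid); at the ends are covers 3 mm higher, blue at +y, grey at -y.
- edge_start (a point): Where to begin: point on the middle line of the top of the white edge, 25 mm in from the blue cover.
- edge_end (a point): Point on the middle line of the top of the white edge where it meets the grey cover, 255 mm from edge_start along the crate's -y. The notch lies between the two, in a different place every time: it is 46 mm long along the edge, open to front and back, its centre 125 to 215 mm from edge_start.
- edge (a joint): How far the white edge is pressed down: it is sprung, 0 m at rest to 0.005 m at its stop; it starts to give at about 2 N, needs about 4 N for 3 mm, 5 N for all of it, and springs back up. It moves as one piece and cannot shift sideways.
- tab (a joint): The dark grey release tab (41 x 26 mm), lying in the notch, its top 10 mm below the top of the white edge. 0 m = up (locked), 0.008 m = fully down at its stop. It moves straight down against about 5 N of friction and stays where it is left.
- amber_tumbler_mid (a point): Bystander: amber glass tumbler, 72 mm across, 85 mm tall, standing on the lid. Point: its centre, half-way up.
- wine_glass_mid (a point): Bystander: green stemmed glass standing upside down on the lid, 80 mm across, 165 mm tall. Point: its centre, half-way up.
- mug_mid (a point): Bystander: blue mug, 80 mm across, 90 mm tall, on the table. Point: its centre, half-way up.
- cleaner_mid (a point): Bystander: white bottle with red cap, 66 mm across, 170 mm tall, on the table. Point: its centre, half-way up.
- tape_mid (a point): Bystander: cardboard ring lying flat, 100 mm across, 48 mm tall, on the table. Point: its centre, half-way up.
- coasters_mid (a point): Bystander: stack of cork coasters, 94 mm across, 36 mm tall, on the table. Point: its centre, half-way up.
- green_tumbler_mid (a point): Bystander: green glass tumbler, 68 mm across, 90 mm tall, on the table in front of the crate. Point: its centre, half-way up.

How it is judged:
On the way, in this order (a step that is already met when the one before it is completed fails the run):
1. a fingertip presses the white edge lightly close to its blue end (grasp point within 45 mm of edge_start) (contact force between the fingers and crate above 0.3 N and value of joint edge above 0.0007 m and horizontal distance between the grasp point and edge_start below 0.045 m), for 0.1 s.
2. the fingertip, still pressing the edge, has been swept on along it (grasp point over 50 mm from edge_start), contact kept for 0.2 s (contact force between the fingers and crate above 0.3 N and value of joint edge above 0.0007 m and horizontal distance between the grasp point and edge_start above 0.05 m), for 0.2 s.
3. the tab in the notch is pressed fully down (value of joint tab above 0.0068 m), for 0.1 s.
At the end, for the whole second after the job is handed in: The tab is down (over 6.8 of its 8 mm) and stays there, and the white edge has sprung back up (within 1 mm) (value of joint tab above 0.0068 m and value of joint edge below 0.001 m); the robot touches nothing.
It fails at once if the fingers press or strike the crate with more than 40 N (contact force between the fingers and crate above 40 N).
It fails at once if a bystander is pushed, knocked over, lifted or carried (moved more than 25 mm) (distance of any of amber_tumbler_mid, wine_glass_mid, mug_mid, cleaner_mid, tape_mid, coasters_mid, green_tumbler_mid from where it was at the start of the episode above 0.025 m).
It also fails if it takes over 48 s, if anything falls off the work surface, if the arm or the gripper's body presses on something with over 40 N, if the wrist force passes 120 N, or if a joint passes its speed limit or range.

### The arm

A 6-joint arm with a two-finger parallel gripper is mounted at the origin on the work surface. World frame = base frame: x ahead of the robot, y to its left, z up, the work surface at z = 0. Lengths are in m, angles in rad, forces in N, time in s.
With the tool pointing down it reaches from about 0.375 to 0.975 m from the base axis. Payload 3.8 kg.
Tool frame: the origin (TCP) lies on the centre line of the jaws, within the pads' length; the fingertips stand 17 mm ahead of it and the grasp point (between the pads) lies 2 mm behind it (bot.tip_extent is the distance from the TCP to the fingertips, in m); z points along the fingers, y is the line along which they close (so a half turn about z gives the same grasp; the last joint's range is limited). The gripper opens to 85 mm and grips with 20 to 120 N. Pads are 22 mm wide; open, the fingers measure 114 mm over their backs; the gripper's body (76 mm by 85 mm) begins 54 mm behind the grasp point. The pads swing forward as they close: fully open they stand 13 mm farther back than shut.
Start: joints at [1.135, 0.264, 1.604, -0, 1.274, -0.037], TCP at [0.262, 0.622, 0.248] pointing down, gripper open.
Joint ranges: [-2.63, 2.63], [-0.94, 2.18], [0.31, 2.57], [-1.31, 4.45], [0, 2.66], [-2.55, 2.55]. Speed limits (rad/s): [2.57, 2.57, 3.14, 3.14, 3.14, 3.14].

### API

Orientations are given as a rotation vector (axis times angle).
In Python, from workcell import readout, read_camera, finish_job, bot gives the robot as it stands.
- The arm moves only by the tool jog_arm, never from a script. Its argument "deltas" is one flat list of numbers, 7 for each row, row after row: the shift along the tool's x, y, z in m, then the turn, a rotation vector about the tool's x, y, z in degrees, then the gripper command: -1 is shut, 1 is fully open, values between are in proportion. A call has 1 to 8 rows; each row is the pose to reach, as a shift and turn from the pose commanded when the call began, along the tool's axes at that moment; what a row does not reach only later rows make up. A row lasts 1/10 s, in which the tool goes at most 50 mm and 8.59 degrees, less where a joint would pass 70% of its speed; a pose out of reach is approached as far as the arm can. A call with a gripper value outside its range is refused whole. The fingers move at their own pace and stop on an object; "squeeze" is the grip in N (left out, the last holds). Time passes only in rows, so rows that repeat a pose let the fingers close. It gives the time, the measured TCP pose, the force, the opening and the grip force at its end, in the units of the state.
- readout.read_state(): the state, without advancing time (a new reading comes with each control period).
- read_camera(name): name is "side" or "top"; returns a dict with "color" (420x560x3 uint8, blue, green, red), "fx", "fy", "cx", "cy" (pixels), "origin" and "attitude" of the camera in the world. Camera axes: x right, y down, z forward; pixel columns grow to the right and rows downward; lengths in m; the calibration is good to about 2 mm. A picture is of the moment at which its call begins. There is no depth.
- finish_job(): hands the job in; it is judged then, once.
The state is a dict: "time": time; "q": joint angles; "joint_vel": joint speeds; "joint_torque": joint torques, N m; "tool_pos": TCP position; "tcp_rot": TCP orientation; "wrist_force": force on the tool from outside, world axes, zero at the start; "torque": the same for the moment, N m; "width": opening from 0.0 (shut) to 1.0 (fully open); "grip_force": force on a finger pad.
Only numpy, scipy, OpenCV 4.12 (cv2) and the standard library are available. Lean on these libraries where they do the work, as an engineer would, in place of code of your own. Each camera call takes 0.05 s, during which the arm holds its last target. There are 200 camera calls.

## Working session

There is one attempt and no reset: what is moved stays moved. The work goes in short steps, Python scripts to look and compute and a tool call to move; the robot and the scene stay as the last step left them, time stands still between calls to the robot, and variables do not carry over. Pictures are saved under pics/ and viewed, at most 10 in all, crops included, and the job is handed in when it is done.

Besides the shell and the picture viewer there is one more tool, called after "Request:" as a command line: name --argument value ..., lists and objects as JSON in quotes. jog_arm: Moves the arm, as the interface text tells. Its arguments: {"type":"object","properties":{"deltas":{"type":"array"},"squeeze":{"type":"number"}},"required":["deltas"]}

```bash
mkdir -p pics; ls
cat > h.py <<'E'
import numpy as np, cv2
from workcell import readout, read_camera, finish_job, bot
def ray(c,u,v):
    A=np.array(c['attitude'],float)
    if A.shape!=(3,3):
        from scipy.spatial.transform import Rotation as R
        A=R.from_rotvec(A).as_matrix() if A.size==3 else A.reshape(3,3)
    d=A@np.array([(u-c['cx'])/c['fx'],(v-c['cy'])/c['fy'],1]); return np.array(c['origin']),d
def plane(c,u,v,z):
    o,d=ray(c,u,v); return o+d*(z-o[2])/d[2]
E
python3 - <<'E'
from h import *
for n in('top','side'):
    c=read_camera(n); cv2.imwrite(f'pics/{n}0.png',c['color']); print(n,c['fx'],c['cx'],c['cy'],c['origin'],c['attitude'])
print(readout.read_state(), bot.tip_extent)
E
```

```text
pics
top 462.9664953442473 279.14808586251496 204.42214002866788 [0.32837713 0.00295363 1.37490894] [-2.14589275  2.11717467 -0.18210583]
side 405.85238943434894 276.40863428295404 208.89969831856524 [ 0.11173024 -0.76309931  1.21271932] [-2.39100873  0.60549818 -0.19438444]
{'time': 0.1, 'q': array([ 1.13510259e+00,  2.64700607e-01,  1.60524508e+00, -2.28396744e-06,
        1.27368871e+00, -3.69211627e-02]), 'joint_vel': array([ 0.00055228, -0.00051543, -0.00365176,  0.00125329, -0.00037973,
        0.00172282]), 'joint_torque': array([ 9.47500484e-05, -5.16708148e+01, -3.68587911e+01, -1.92689627e-04,
        6.46429180e-03,  1.77270158e-05]), 'tool_pos': array([0.26184577, 0.62146506, 0.24706699]), 'tcp_rot': array([-0.6221528 , -3.07888466,  0.00311837]), 'wrist_force': array([-0.28447282, -0.0576003 ,  0.01885225]), 'torque': array([-0.07434558, -0.07488058, -0.00145378]), 'grip_force': 0.0, 'width': 0.9983272799125149} 0.017
```

View pics/top0.png

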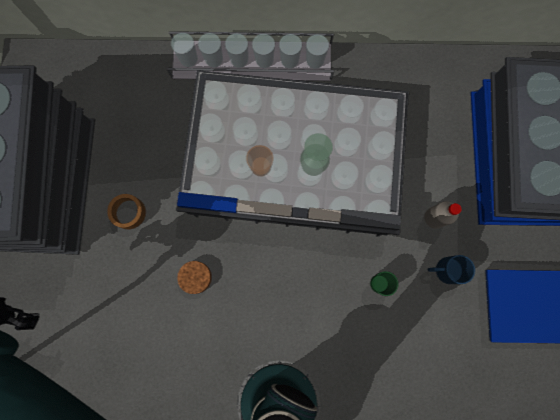

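View pics/side0.png

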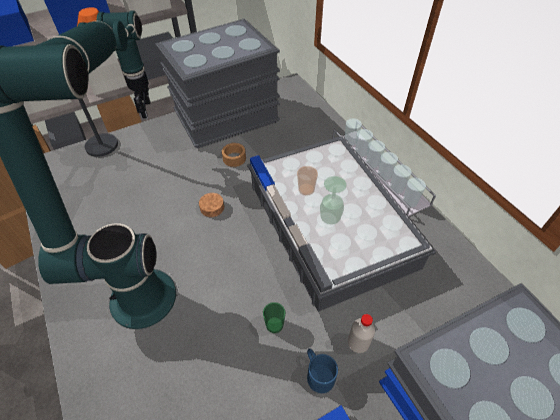

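The top view shows the blue cover at about (180–238, 203), the white edge from (238,205) to (342,216), and a dark notch near (300,212). The tumbler is at (260,160), the green stemmed glass at (316,150), and the green tumbler at (383,284), clear of the edge. I'll measure these from a crop.

Run:
```python
from h import *
im=cv2.imread('pics/top0.png')
cv2.imwrite('pics/crop.png',cv2.resize(im[180:240,170:410],None,fx=3.3,fy=3.3,interpolation=cv2.INTER_CUBIC))
c=read_camera('top')
hsv=cv2.cvtColor(im,cv2.COLOR_BGR2HSV).astype(int)
roi=np.zeros(im.shape[:2],bool); roi[185:240,170:410]=1
blue=roi&(hsv[...,0]>100)&(hsv[...,0]<130)&(hsv[...,1]>150)&(hsv[...,2]>80)
b=np.argwhere(blue)[:,::-1]; print('blue',cv2.minAreaRect(b.astype(np.float32)))
for x in range(230,352,6):
    print(x,[tuple(int(k) for k in im[y,x]) for y in range(203,222,3)])
```

```text
blue ((206.69728088378906, 201.6260223388672), (58.257083892822266, 13.556679725646973), 6.009005546569824)
230 [(123, 49, 16), (122, 48, 14), (122, 49, 14), (62, 35, 23), (63, 59, 59), (31, 30, 30), (46, 48, 49)]
236 [(83, 50, 43), (96, 65, 63), (96, 91, 92), (66, 51, 46), (59, 58, 57), (31, 30, 29), (75, 77, 77)]
242 [(93, 100, 106), (125, 135, 143), (128, 136, 144), (105, 106, 108), (54, 52, 51), (28, 28, 26), (79, 82, 81)]
248 [(87, 93, 98), (125, 136, 144), (126, 135, 143), (84, 88, 92), (54, 51, 50), (44, 42, 41), (76, 79, 80)]
254 [(87, 94, 100), (87, 94, 101), (88, 93, 100), (87, 95, 100), (58, 56, 57), (59, 58, 57), (58, 58, 58)]
260 [(84, 91, 97), (88, 95, 100), (89, 95, 102), (84, 91, 98), (92, 91, 91), (63, 60, 59), (29, 29, 29)]
266 [(89, 95, 102), (89, 96, 103), (89, 96, 101), (90, 97, 103), (126, 125, 126), (60, 57, 55), (30, 30, 29)]
272 [(95, 98, 99), (88, 94, 101), (88, 95, 100), (90, 97, 104), (90, 91, 92), (33, 33, 32), (24, 22, 23)]
278 [(146, 147, 141), (88, 94, 101), (89, 96, 103), (89, 96, 101), (51, 53, 55), (35, 34, 34), (30, 29, 29)]
284 [(129, 129, 128), (
[... 627 characters left out ...]
 (70, 68, 68)]
320 [(126, 125, 127), (126, 125, 127), (87, 94, 100), (89, 96, 102), (87, 94, 100), (87, 95, 100), (112, 112, 112)]
326 [(128, 127, 129), (125, 123, 126), (114, 119, 126), (88, 95, 102), (88, 96, 102), (89, 97, 103), (105, 104, 107)]
332 [(148, 147, 141), (148, 148, 142), (129, 129, 125), (86, 92, 98), (89, 97, 102), (88, 95, 102), (68, 70, 73)]
338 [(147, 149, 142), (147, 148, 142), (146, 145, 139), (104, 112, 120), (88, 96, 101), (90, 97, 103), (58, 62, 67)]
344 [(145, 148, 141), (145, 145, 139), (84, 82, 79), (66, 64, 63), (45, 44, 42), (47, 46, 45), (47, 46, 45)]
350 [(144, 144, 140), (144, 146, 140), (145, 147, 140), (64, 62, 62), (59, 56, 54), (46, 45, 45), (45, 43, 43)]
```

View pics/crop.png

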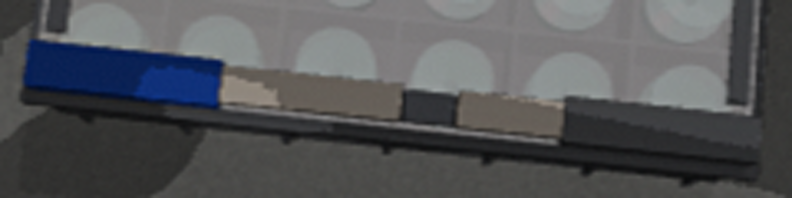

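The crop shows the white edge from (220,85) to (563,120) and the notch at x 403–458, with its centre near (430,107). In full-image pixels the edge runs from (236.7,205.5) to (340.6,216.5), and the notch centre is at (300.5,212).

Run:
```python
from h import *
from scipy.spatial.transform import Rotation as R
c=read_camera('top')
# side-to-side middle line from white-pixel columns
im=cv2.imread('pics/top0.png').astype(int)
w=(im[...,2]-im[...,0]>8)&(im[...,2]-im[...,0]<25)&(im[...,2]>80)
xs=[];ys=[]
for x in list(range(242,289,3))+list(range(314,338,3)):
    y=[v for v in range(198,225) if w[v,x]]; xs.append(x); ys.append((y[0]+y[-1])/2)
    if x%9==0: print(x,y[0],y[-1])
p=np.polyfit(xs,ys,1); f=lambda x:np.polyval(p,x)
L=plane(c,236.7,f(236.7),.15); Rr=plane(c,340.8,f(340.8),.15)
d=Rr-L; ln=np.linalg.norm(d); d/=ln
st=L+d*.025
print('L',L,'R',Rr,'len',ln,'start',st,'dir',d,'ang',np.degrees(np.arctan2(d[0],-d[1])))
for x in(292.1,300.5,308.8): 
    n=plane(c,x,f(x),.15); print('notch',n,np.dot(n-st,d))
s=readout.read_state(); T=R.from_rotvec(s['tcp_rot']).as_matrix(); print(T.round(3),s['tool_pos'])
print('dir in tool',T.T@d,'start rel tool',T.T@(st+[0,0,.077]-s['tool_pos']))
for n,u,v,z in(('amber',260,160,.17),('wine',315,150,.2),('coast',194,277,.036),('tape',126,211,.04),('gt',383,284,.05)): print(n,plane(c,u,v,z))
```

```text
L [0.53673944 0.11927861 0.15      ] R [ 0.51185398 -0.15987582  0.15      ] len 0.28026144664387054 start [0.5345196  0.09437736 0.15      ] dir [-0.08879375 -0.99605003  0.        ] ang -5.094216256003557
notch [ 0.52347199 -0.02954998  0.15      ] 0.12441878988835978
notch [ 0.52146507 -0.05206273  0.15      ] 0.14702081607494244
notch [ 0.51948327 -0.07429372  0.15      ] 0.16933996241006988
[[-0.922  0.388 -0.001]
 [ 0.388  0.922 -0.001]
 [ 0.    -0.002 -1.   ]] [0.26189708 0.6216198  0.24737182]
dir in tool [-0.30492377 -0.95237563  0.00146756] start rel tool [-0.45595397 -0.37998742  0.02093274]
amber [0.65711865 0.05838338 0.17      ]
wine [ 0.67801625 -0.08701908  0.2       ]
coast [0.34619817 0.24604064 0.036     ]
tape [0.53371023 0.45227648 0.04      ]
gt [ 0.33368176 -0.29039359  0.05      ]
```

Request:
jog_arm --deltas '[-0.033,-0.027,0,0,0,5.2,-1,-0.066,-0.054,0,0,0,10.4,-1,-0.099,-0.081,0,0,0,15.6,-1,-0.132,-0.108,0,0,0,20.8,-1,-0.165,-0.135,0,0,0,26,-1,-0.198,-0.162,0,0,0,31.2,-1,-0.231,-0.189,0,0,0,36.4,-1,-0.264,-0.216,0,0,0,41.6,-1]'

```text
time: 1.0
tool_pos: [0.4219, 0.3188, 0.2483]
tcp_rot: [1.68, 2.655, 0.0]
wrist_force: [0.5, 0.6, -0.4]
width: -0.001
grip_force: 0.0
```

```bash
cat >> h.py <<'E'
from scipy.spatial.transform import Rotation as R
ST=np.array([.5345,.0944,.15]); D=np.array([-.0888,-.9960,0])
def rep(along,tipz):
    s=readout.read_state(); T=R.from_rotvec(s['tcp_rot']).as_matrix(); p=s['tool_pos']
    g=ST+D*along; g[2]=tipz+.017
    x=T.T@(-D); r=T.T@(g-p)
    print('t',s['time'],'pos',p.round(4),'along',round(float((p-ST)@D),4),'off',round(float((p-ST)@np.array([.996,-.0888,0])),4),'tipz',round(p[2]-.017,4),'F',s['wrist_force'].round(2),'w',round(s['width'],3),'tilt',T[:,2].round(4))
    print('shift',r.round(4),'turn z deg',round(float(np.degrees(np.arctan2(x[1],x[0]))),2),'q',s['q'].round(2))
E
python3 -c "
from h import *
rep(0,.18)"
```

```text
t 1.0 pos [0.4219 0.3188 0.2483] along -0.2135 off -0.132 tipz 0.2313 F [ 0.54  0.62 -0.38] w -0.001 tilt [ 2.e-04  0.e+00 -1.e+00]
shift [-0.251   0.0056  0.0513] turn z deg 30.44 q [ 0.6  -0.01  1.91 -0.    1.24  0.16]
```

Request:
jog_arm --deltas '[-0.036,0.001,0,0,0,4.4,-1,-0.072,0.002,0,0,0,8.8,-1,-0.108,0.003,0,0,0,13,-1,-0.144,0.004,0.01,0,0,17.4,-1,-0.18,0.005,0.02,0,0,21.8,-1,-0.216,0.006,0.03,0,0,26.2,-1,-0.251,0.006,0.04,0,0,30.4,-1,-0.251,0.006,0.05,0,0,30.4,-1]'

```text
time: 1.8
tool_pos: [0.5367, 0.0932, 0.1979]
tcp_rot: [2.318, 2.118, -0.0]
wrist_force: [0.2, 0.4, -0.1]
width: -0.0
grip_force: 0.0
```

Run:
```python
from h import *
rep(0.01,.152)
for n in('top','side'):
    c=read_camera(n); cv2.imwrite(f'pics/{n}1.png',c['color'])
a=cv2.imread('pics/top1.png')[150:250,170:390]; b=cv2.imread('pics/side1.png')[120:320,200:450]
a=cv2.resize(a,(550,250)); b=cv2.resize(b,(550,440))[:340]
cv2.imwrite('pics/c1.png',np.vstack([a,b]))
```

```text
t 1.8 pos [0.5367 0.0932 0.1979] along 0.001 off 0.0023 tipz 0.1809 F [ 0.17  0.41 -0.07] w -0.0 tilt [ 0.0011 -0.0014 -1.    ]
shift [-0.009  -0.0023  0.0289] turn z deg -0.05 q [ 0.13  0.06  1.94 -0.    1.15  0.22]
```

View pics/c1.png

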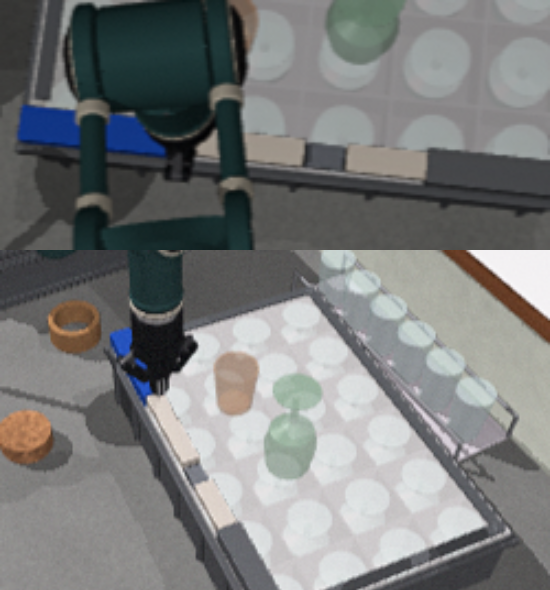

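The fingertips sit over the white edge, just past the blue cover (tip near (165,385) in the lower panel). The glasses are well clear, so I'll go down slowly.

Request:
jog_arm --deltas '[-0.003,-0.001,0.006,0,0,0,-1,-0.006,-0.002,0.012,0,0,0,-1,-0.008,-0.002,0.018,0,0,0,-1,-0.008,-0.002,0.023,0,0,0,-1,-0.008,-0.002,0.026,0,0,0,-1,-0.008,-0.002,0.028,0,0,0,-1,-0.008,-0.002,0.029,0,0,0,-1,-0.008,-0.002,0.029,0,0,0,-1]'

```text
time: 2.7
tool_pos: [0.5326, 0.0889, 0.1692]
tcp_rot: [-2.313, -2.126, 0.0]
wrist_force: [-0.1, 0.7, 0.1]
width: 0.005
grip_force: 0.0
```

Request:
jog_arm --deltas '[0,0,0.0005,0,0,0,-1,0,0,0.001,0,0,0,-1,0,0,0.0015,0,0,0,-1,0,0,0.002,0,0,0,-1,0,0,0.0025,0,0,0,-1,0,0,0.003,0,0,0,-1,0,0,0.003,0,0,0,-1]'

```text
time: 3.4
tool_pos: [0.5326, 0.0888, 0.1665]
tcp_rot: [2.313, 2.125, 0.0]
wrist_force: [-0.1, -0.4, 2.4]
width: 0.001
grip_force: 1.1
```

```bash
python3 -c "
from h import *
rep(0.1,.148)"
```

```text
t 3.4 pos [0.5326 0.0888 0.1665] along 0.0058 off -0.0014 tipz 0.1495 F [-0.08 -0.38  2.38] w 0.001 tilt [ 1.e-04  0.e+00 -1.e+00]
shift [-0.0942  0.001   0.0015] turn z deg 0.25 q [0.12 0.08 1.98 0.   1.09 0.2 ]
```

Request:
jog_arm --deltas '[0,0,0.0005,0,0,0,-1,0,0,0.001,0,0,0,-1,0,0,0.0015,0,0,0,-1,0,0,0.0015,0,0,0,-1,0,0,0.0015,0,0,0,-1,0,0,0.0015,0,0,0,-1]'

```text
time: 4.0
tool_pos: [0.5326, 0.0888, 0.1649]
tcp_rot: [2.313, 2.125, 0.0]
wrist_force: [-1.7, -0.2, 3.5]
width: 0.001
grip_force: 1.6
```

Request:
jog_arm --deltas '[-0.004,0,0,0,0,0,-1,-0.009,0,0,0,0,0,-1,-0.014,0,0,0,0,0,-1,-0.019,0,0,0,0,0,-1,-0.024,0.001,0,0,0,0,-1,-0.029,0.001,0,0,0,0,-1,-0.034,0.001,0,0,0,0,-1,-0.039,0.001,0,0,0,0,-1]'

```text
time: 4.8
tool_pos: [0.5302, 0.0494, 0.1648]
tcp_rot: [2.313, 2.125, 0.0]
wrist_force: [0.7, 3.1, 3.6]
width: 0.002
grip_force: 1.6
```

Request:
jog_arm --deltas '[-0.004,0,0,0,0,0,-1,-0.008,0,0,0,0,0,-1,-0.012,0,0,0,0,0,-1,-0.016,0,0,0,0,0,-1,-0.02,0,0,0,0,0,-1,-0.024,0,0,0,0,0,-1,-0.028,0,0,0,0,0,-1,-0.032,0,0,0,0,0,-1]'

```text
time: 5.6
tool_pos: [0.5275, 0.0176, 0.1648]
tcp_rot: [-2.313, -2.125, 0.0]
wrist_force: [0.3, 2.2, 3.2]
width: 0.004
grip_force: 1.6
```

```bash
python3 -c "
from h import *
rep(0.147,.148)"
```

```text
t 5.6 pos [0.5275 0.0176 0.1648] along 0.0771 off -0.0002 tipz 0.1478 F [0.33 2.18 3.19] w 0.004 tilt [-1.e-04  0.e+00 -1.e+00]
shift [-0.0699 -0.0001 -0.0002] turn z deg 0.24 q [-0.01  0.06  2.01 -0.    1.08  0.07]
```

Request:
jog_arm --deltas '[-0.005,0,0,0,0,0,-1,-0.01,0,0,0,0,0,-1,-0.015,0,0,0,0,0,-1,-0.02,0,0,0,0,0,-1,-0.025,0,0,0,0,0,-1,-0.03,0,0,0,0,0,-1,-0.035,0,0,0,0,0,-1,-0.04,0,0,0,0,0,-1]'

```text
time: 6.4
tool_pos: [0.5241, -0.0223, 0.1648]
tcp_rot: [2.313, 2.125, 0.0]
wrist_force: [0.1, 1.9, 2.8]
width: 0.003
grip_force: 1.6
```

Request:
jog_arm --deltas '[-0.004,0,0,0,0,0,-1,-0.008,0,0,0,0,0,-1,-0.012,0,0,0,0,0,-1,-0.016,0,0,0,0,0,-1,-0.02,0,0,0,0,0,-1,-0.024,0,0,0,0,0,-1,-0.029,0,0,0,0,0,-1,-0.029,0,0,0,0,0,-1]'

```text
time: 7.2
tool_pos: [0.5214, -0.0515, 0.1645]
tcp_rot: [-2.314, -2.125, 0.001]
wrist_force: [-0.4, 0.1, -0.3]
width: 0.0
grip_force: 0.0
```

Run:
```python
from h import *
rep(0.147,.132)
c=read_camera('side'); cv2.imwrite('pics/c2.png',cv2.resize(c['color'][150:280,230:370],None,fx=4,fy=4,interpolation=cv2.INTER_CUBIC))
```

```text
t 7.2 pos [ 0.5214 -0.0515  0.1645] along 0.1465 off -0.0001 tipz 0.1475 F [-0.4   0.1  -0.32] w 0.0 tilt [-6.e-04 -3.e-04 -1.e+00]
shift [-0.0005  0.0001  0.0155] turn z deg 0.21 q [-0.15  0.05  2.01 -0.    1.08 -0.06]
```

View pics/c2.png

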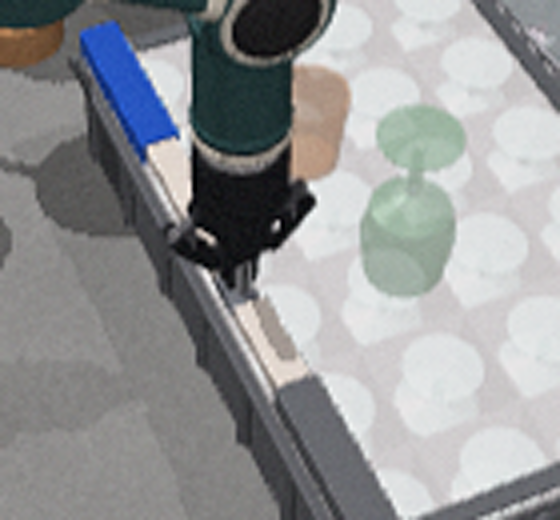

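The force dropped to zero and the picture shows the tip at about (237,285), inside the notch. Next I press the tab down in small steps.

Request:
jog_arm --deltas '[0,0,0.002,0,0,0,-1,0,0,0.004,0,0,0,-1,0,0,0.006,0,0,0,-1,0,0,0.0075,0,0,0,-1,0,0,0.009,0,0,0,-1,0,0,0.0105,0,0,0,-1,0,0,0.012,0,0,0,-1,0,0,0.013,0,0,0,-1]'

```text
time: 8.05
tool_pos: [0.5216, -0.0507, 0.1519]
tcp_rot: [-2.313, -2.125, -0.0]
wrist_force: [-1.9, 0.5, 6.0]
width: 0.002
grip_force: 2.4
```

Request:
jog_arm --deltas '[0,0,0.001,0,0,0,-1,0,0,0.002,0,0,0,-1,0,0,0.0025,0,0,0,-1,0,0,0.003,0,0,0,-1,0,0,0.003,0,0,0,-1]'

```text
time: 8.55
tool_pos: [0.5217, -0.0507, 0.149]
tcp_rot: [-2.313, -2.125, -0.0]
wrist_force: [-2.6, 2.2, 6.9]
width: -0.005
grip_force: 3.1
```

Request:
jog_arm --deltas '[0,0,0.0004,0,0,0,-1,0,0,0.0008,0,0,0,-1,0,0,0.001,0,0,0,-1,0,0,0.001,0,0,0,-1]'

```text
time: 8.95
tool_pos: [0.5218, -0.0507, 0.1489]
tcp_rot: [-2.313, -2.125, -0.0]
wrist_force: [-6.5, 2.3, 11.0]
width: 0.001
grip_force: 5.6
```

The force rises while z has stalled, so the tab is at its stop. Retracting straight up.

Request:
jog_arm --deltas '[0,0,-0.003,0,0,0,-1,0,0,-0.008,0,0,0,-1,0,0,-0.015,0,0,0,-1,0,0,-0.03,0,0,0,-1,0,0,-0.05,0,0,0,-1,0,0,-0.08,0,0,0,-1,0,0,-0.11,0,0,0,-1,0,0,-0.11,0,0,0,-1]'

```text
time: 9.75
tool_pos: [0.525, -0.0513, 0.2644]
tcp_rot: [2.307, 2.12, 0.011]
wrist_force: [0.8, 0.4, 0.2]
width: -0.001
grip_force: 0.0
```

Request:
jog_arm --deltas '[0,0,0,0,0,0,-1,0,0,0,0,0,0,-1,0,0,0,0,0,0,-1]'

```text
time: 10.05
tool_pos: [0.5208, -0.0507, 0.2563]
tcp_rot: [-2.312, -2.124, 0.003]
wrist_force: [0.2, -0.9, 0.7]
width: 0.0
grip_force: 0.0
```

Run:
```python
from h import *
rep(0.147,.132)
c=read_camera('side'); cv2.imwrite('pics/c3.png',cv2.resize(c['color'][130:310,210:390],None,fx=3.3,fy=3.3,interpolation=cv2.INTER_CUBIC))
```

```text
t 10.05 pos [ 0.5208 -0.0507  0.2563] along 0.1457 off -0.0008 tipz 0.2393 F [ 0.19 -0.92  0.69] w 0.0 tilt [-2.6e-03  3.0e-04 -1.0e+00]
shift [-0.0013  0.0011  0.1073] turn z deg 0.24 q [-0.14 -0.03  1.91 -0.    1.26 -0.06]
```

View pics/c3.png

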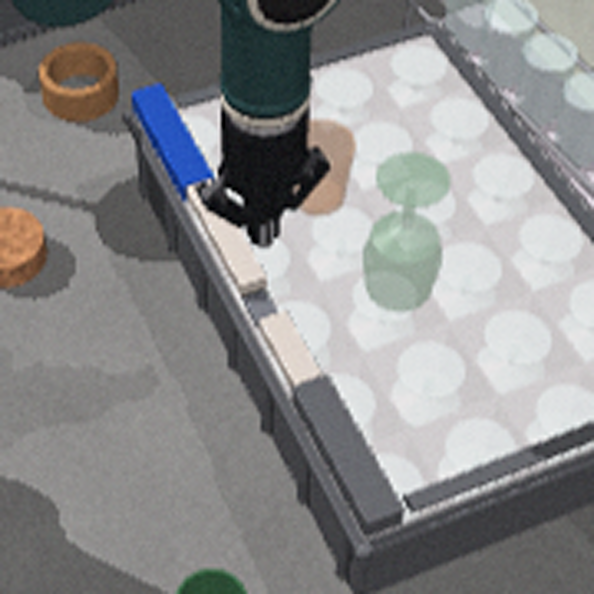

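The gripper is clear and the notch at (260,303) is empty, with its walls showing deeper than before. The white edge is up and the glasses look undisturbed.

```bash
python3 -c "
from h import *
print(finish_job())"
```

```text
the job is handed in; nothing more can be done
None
```

I swept the edge to the notch, about 147 mm from the start point, and pressed the tab until it hit its stop. The arm is clear, the edge looks sprung back and the glasses in view undisturbed; the job is handed in, but no verdict came back.

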